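# Stopper the flask, then hold the sampler hood just under its balance point

### The arm

A 6-joint arm with a two-finger parallel gripper is mounted at the origin on the work surface. World frame = base frame: x ahead of the robot, y to its left, z up, the work surface at z = 0. Lengths are in m, angles in rad, forces in N, time in s.
With the tool pointing down it reaches from about 0.35 to 0.775 m from the base axis. Payload 7.3 kg.
Tool frame: the origin (TCP) lies on the mounting face of the last link; the fingertips stand 178 mm ahead of it and the grasp point (between the pads) lies 159 mm ahead of it (robot.grip_depth is the distance from the TCP to the grasp point, in m); z points along the fingers, y is the line along which they close (so a half turn about z gives the same grasp; the last joint's range is limited). The gripper opens to 92 mm and grips with 3 to 60 N. Pads are 19 mm wide; open, the fingers measure 130 mm over their backs; the gripper's body (75 mm by 190 mm) begins 47 mm behind the grasp point.
Start: joints at [1.154, 0.342, 1.524, -0, 1.275, -0.146], TCP at [0.14, 0.506, 0.405] pointing down, gripper open.
Joint ranges: [-2.53, 2.53], [-0.77, 2.02], [0.04, 2.7], [-1, 4.14], [0.28, 2.66], [-3.11, 3.11]. Speed limits (rad/s): [2.57, 2.57, 3.14, 3.14, 3.14, 3.14].

### API

Orientations are given as [roll, pitch, yaw] about the fixed x, y, z axes, in that order (R = Rz(yaw) Ry(pitch) Rx(roll)).
In Python, from cell import observe, cams, robot, models gives the robot as it stands.
- The arm moves only by the shell command python3 -m jog 'ROWS' [FORCE]. ROWS is JSON, a list of rows, each a list of 3 entries, a list of its own where there are three numbers: the shift along the tool's x, y, z each as a share of 0.4 m, from -1 to 1, then the turn about the tool's z as a share of pi rad, from -1 to 1, then the closure, from 0 (fully open) to 1 (shut). In form: [[[x, y, z], turn, jaw], ...]. A call has 1 to 12 rows; each row is the pose to reach, as a shift and turn from the pose commanded when the call began, along the tool's axes at that moment, turning the shorter way round; what a row does not reach only later rows make up. A row lasts 1/8 s, in which the tool goes at most 62.5 mm and 10.7 degrees, less where a joint would pass 70% of its speed; a pose out of reach is approached as far as the arm can. A call with a number of a shift or a turn outside -1 to 1 is refused whole. A call with a gripper value outside its range is refused whole. The fingers move at their own pace and stop on an object; FORCE is the grip in N (left out, the last holds). Time passes only in rows, so rows that repeat a pose let the fingers close. It gives the time, the measured TCP pose, the force, the opening and the grip force at its end, in the units of the state.
- observe(): the state, without advancing time (a new reading comes with each control period).
- cams.read_camera(name): name is "scene" or "side" or "wrist"; returns the picture (420x560x3 uint8, red, green, blue); there is no depth.
- cams.camera_model(name): a dict with "camera_matrix" (3x3 intrinsics, pixels), "pose" (4x4, takes a point from camera to world coordinates). Camera axes: x right, y down, z forward; pixel columns grow to the right and rows downward; lengths in m; the calibration is good to about 2 mm. A picture is of the moment at which its call begins: read the wrist's pose just before it. camera_model takes no time and is no camera call; for the wrist camera it gives the pose at the moment of the call.
- robot.hand_in(): hands the job in; it is judged then, once.
Trained networks look in the newest picture that a camera, given by its name, has taken for a name from the list of things; names that differ only in an ending like _2 or _b are one class to them, and where a whole thing is asked for, a point or a joint stands for the part that bears it (a point fixed in the world has none). Each returns a list of dicts, best first, with "confidence" (0 to 1); they miss things now and then, are a little off and sometimes report something else, mostly with a low value. They report only what shows in the picture. A call takes as long as a camera call. They do not tell look-alikes from the thing itself.
- models.find_in(target, camera): "position" ([x, y, z] in m, in world coordinates, good to about 4 mm: the middle of the surface that is visible of it).
- models.pinpoint(target, camera): "position" ([x, y, z] in m, in world coordinates, good to about 4 mm: a listed point, or the origin of a listed thing).
The state is a dict: "time": time; "qpos": joint angles; "qvel": joint speeds; "joint_efforts": joint torques, N m; "tool_pos": TCP position; "tool_rot": TCP orientation; "contact_force": force on the tool from outside, world axes, zero at the start; "torque": the same for the moment, N m; "opening": finger opening in m; "grip_force": force on a finger pad.
Only numpy, scipy, OpenCV 4.12 (cv2) and the standard library are available. Lean on these libraries where they do the work, as an engineer would, in place of code of your own. Each camera call takes 0.05 s, during which the arm holds its last target. There are 200 camera calls.

### The job

Take the white stopper out of its stand and set it fully home, upright, in the neck of the conical flask, then let go of it, so that nothing drops into the sample while you work on the sampler beside it. Then, for the check of the hood springs, raise the sampler's hood by its bar until it is clearly past its balance point, without letting it fly up towards its stop, and bring it back to just below that point, no more than about ten degrees under it. Finish there while still holding the hood, with nothing else propping it; leave the flask standing where it is and the other things alone.

Things in the scene. Friction and masses are not known exactly. Their poses are not given: they have to be found in the camera images.
- stopper: White plastic stopper, 66 mm tall, about 40 g, upright in the stand. Origin: centre of the plug's lower end; z is its axis, up. From there up: tapered plug 26 mm long, 20 mm diameter at the bottom, 27 at the top; collar 36 mm diameter, 6 thick; round grip head 22 mm diameter, 34 tall (32 to 66 mm up).
- stopper_collar (a point): Centre of the underside of the stopper's collar, 26 mm above the stopper's origin. With the stopper fully home the collar rests on the flask's rim, so this point meets flask_mouth.
- flask: Clear glass conical flask, loose, 140 mm tall, near 0.22 kg, standing open on the bench. Origin: centre of its underside; z is its axis, up. Base 84 mm diameter, tapering to a neck of 38 mm outer diameter from 90 mm up to the rim. Bore of the neck 31 mm.
- flask_mouth (a point): Centre of the flask's rim, 140 mm above its underside.
- stand: Fixed grey stopper stand, a block 80 x 80 x 30 mm with an upright 32 mm hole through its centre, in which the stopper's plug hangs by its collar. Origin: centre of its underside. Stand and flask trade places between starts.
- sampler: Fixed base of the bench sampler, white, 240 mm deep (x), 260 mm wide (y), 50 mm high plus a vial deck (up to 88 mm) under the hood. Origin: centre of its underside; its x points away from the robot (turned by its yaw), z up. It does not move.
- hood (a joint): Hood angle (rad): 0 shut, grows as its front swings up and back, stop at 1.30. White cover, 0.9 kg, 200 mm deep, 240 wide, 80 tall, hinged at its rear lower edge, helped by springs. Balance point 0.80 rad (46 degrees): below it the hood falls shut, above it it opens by itself to the stop. Lifting takes about 3.5 N at the bar when shut, under 1 N near balance. It does not stay where it is left.
- hood_bar (a point): Middle of the hood's round steel grip bar, 12 mm diameter, 124 mm long, lying level along the hood's y near its front edge; its centre is 38 mm above the hood's top face (26 mm of air between feet under it), 165 mm in front of (-x) and 118 mm above the hinge; 180 mm above the bench when shut. Axes are the hood's (x to the rear, z up when shut) and tilt with it.
- hood_hinge (a point): Middle of the hood's hinge line, 100 mm behind the sampler's centre, 62 mm above the bench. Its y axis is the hinge axis; the hood opens by turning positively about it (front goes up). Axes tilt with the hood.
- bottle_tall: Bystander: white bottle, 60 mm diameter, 150 mm tall, origin at the centre of its underside, z up. Leave alone.
- bottle_short: Bystander: amber jar, 68 mm diameter, 110 mm tall, origin at the centre of its underside, z up. Leave alone.
- tape: Bystander: roll of tape lying flat, 80 mm diameter, 20 mm tall, origin at the centre of its underside, z up. Leave alone.
Not all that is in view belongs to the job. Several things look just like the stopper: the one meant starts farthest to the robot's left.

How it is judged:
On the way, in this order (a step that is already met when the one before it is completed fails the run):
1. the stopper is fully home in the flask's neck and let go, the hood still shut (distance between stopper_collar and flask_mouth below 0.006 m and z of stopper_collar in the frame of flask below 0.1435 m and angle between the z axis of stopper and the z axis of flask, either way round below 0.1 rad and angle between flask's own z axis and vertical below 0.1 rad and contact force between the fingers and stopper below 0.1 N and value of joint hood below 0.1 rad), for 0.2 s.
2. the hood is raised clearly past its balance point (beyond 0.84 rad) (value of joint hood above 0.84 rad), for 0.1 s.
At the end, for the whole second after the job is handed in: Stopper home in the neck, collar on the rim (6 mm, 0.1 rad), let go; flask upright, within 30 mm of its start; hood still at 0.58 to 0.78 rad (balance point 0.80), carried by the fingers and nothing else; bystanders within 30 mm of their starts (distance between stopper_collar and flask_mouth below 0.006 m and z of stopper_collar in the frame of flask below 0.1435 m and angle between the z axis of stopper and the z axis of flask, either way round below 0.1 rad and angle between flask's own z axis and vertical below 0.1 rad and contact force between the fingers and stopper below 0.1 N and distance of each of flask, bottle_tall, bottle_short, tape from where it was at the start of the episode below 0.03 m and value of joint hood between 0.58 and 0.78 rad and velocity of joint hood between -0.05 and 0.05 rad/s and contact force between the fingers and hood above 0.15 N and contact force between hood and stopper below 0.05 N and contact force between hood and flask below 0.05 N and contact force between hood and bottle_tall below 0.05 N and contact force between hood and bottle_short below 0.05 N and contact force between hood and tape below 0.05 N); the arm keeps its last pose, push and grip.
It fails at once if the hood is lifted before the stopper is home (value of joint hood above 0.15 rad and not (distance between stopper_collar and flask_mouth below 0.006 m and z of stopper_collar in the frame of flask below 0.1435 m and angle between the z axis of stopper and the z axis of flask, either way round below 0.1 rad and angle between flask's own z axis and vertical below 0.1 rad)).
It fails at once if the hood flies up towards its stop (beyond 1.15 rad) (value of joint hood above 1.15 rad).
It fails at once if the flask is knocked over (angle between flask's own z axis and vertical above 0.4 rad).
It fails at once if a bystander (bottle, jar or tape roll) is knocked over or pushed away (angle between any of bottle_tall, bottle_short, tape's own z axis and vertical above 0.5 rad or distance of any of bottle_tall, bottle_short, tape from where it was at the start of the episode above 0.04 m).
It also fails if it takes over 61 s, if anything falls off the work surface, if the arm or the gripper's body presses on something with over 40 N, if the wrist force passes 120 N, or if a joint passes its speed limit or range.

## Working session

There is one attempt and no reset: what is moved stays moved. The work goes in short steps, Python scripts to look and compute and a shell command to move; the robot and the scene stay as the last step left them, time stands still between calls to the robot, and variables do not carry over. Pictures are saved under pics/ and viewed, at most 10 in all, crops included, and the job is handed in when it is done.

```bash
mkdir -p pics; ls
python3 - <<'E'
from cell import observe,cams,robot,models
import cv2
s=observe(); print({k:s[k] for k in('time','tool_pos','tool_rot','opening','contact_force')})
for c in('scene','side'):
    im=cams.read_camera(c); cv2.imwrite(f'pics/{c}0.png',im[:,:,::-1])
    for t in('stopper','flask_mouth','flask','stand','sampler','hood_bar','hood_hinge','bottle_tall','bottle_short','tape'):
        print(c,t,[( [round(float(v),3) for v in d['position']],round(d['confidence'],2)) for d in models.pinpoint(t,c)])
E
```

```text
pics
{'time': 0.0, 'tool_pos': array([0.14036884, 0.50574412, 0.40406517]), 'tool_rot': array([-3.14010929e+00, -1.82439159e-04,  2.87079756e+00]), 'opening': 0.09199352574744939, 'contact_force': array([0.34206254, 0.4852294 , 0.48846782])}
scene stopper [([0.65, -0.213, 0.006], 0.76), ([0.423, -0.228, 0.005], 0.7), ([0.58, -0.251, -0.004], 0.55)]
scene flask_mouth [([0.483, -0.338, 0.138], 0.74)]
scene flask [([0.48, -0.335, 0.001], 0.6), ([0.676, -0.31, 0.002], 0.5)]
scene stand [([0.534, -0.14, -0.001], 0.96), ([0.482, -0.337, -0.003], 0.26)]
scene sampler []
scene hood_bar [([0.499, 0.244, 0.177], 0.81), ([0.535, -0.141, -0.003], 0.28)]
scene hood_hinge []
scene bottle_tall [([0.756, -0.116, 0.002], 0.6), ([0.483, -0.334, 0.0], 0.38)]
scene bottle_short [([0.677, -0.309, 0.001], 0.94)]
scene tape [([0.782, 0.071, -0.003], 0.92)]
side stopper [([0.428, -0.226, -0.003], 0.95), ([0.577, -0.249, 0.001], 0.8), ([0.534, -0.143, 0.002], 0.6), ([0.653, -0.217, 0.0], 0.57)]
side flask_mouth [([0.479, -0.334, 0.139], 0.96), ([0.676, -0.313, 0.001], 0.31), ([0.778, 0.071, -0.003], 0.24)]
side flask [([0.477, -0.34, -0.003], 0.69)]
side stand [([0.537, -0.138, 0.001], 0.57), ([0.536, -0.141, 0.004], 0.27)]
side sampler [([0.56, 0.238, 0.002], 0.56), ([0.481, -0.336, 0.137], 0.46)]
side hood_bar [([0.495, 0.246, 0.178], 0.82)]
side hood_hinge []
side bottle_tall [([0.752, -0.117, -0.0], 0.55)]
side bottle_short [([0.679, -0.312, 0.002], 0.74)]
side tape [([0.778, 0.072, -0.004], 0.66)]
```

View pics/scene0.png

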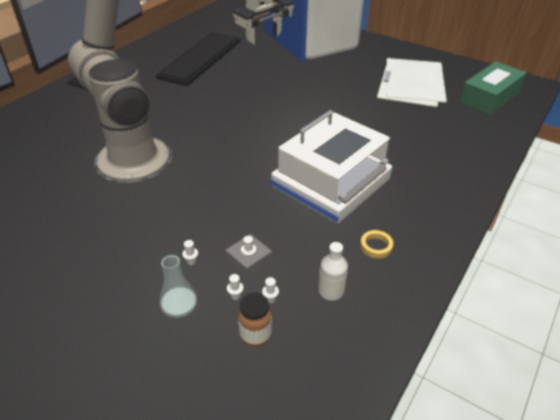

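```bash
cat > h.py <<'E'
from cell import observe,cams,robot,models
import numpy as np, cv2
from scipy.spatial.transform import Rotation as R
def proj(c,P):
    m=cams.camera_model(c); T=np.linalg.inv(m['pose']); p=T[:3,:3]@np.array(P)+T[:3,3]; q=m['camera_matrix']@p; return q[:2]/q[2]
def rows(grasp):  # shift of grasp point to world target, in tool shares
    s=observe(); r=R.from_euler('xyz',s['tool_rot']); g=s['tool_pos']+r.apply([0,0,robot.grip_depth])
    print('t',round(s['time'],2),'grasp',g.round(4),'rot',s['tool_rot'].round(3),'share',(r.inv().apply(np.array(grasp)-g)/0.4).round(4))
E
python3 - <<'E'
from h import *
im=cv2.imread('pics/side0.png'); 
p=proj('side',[.535,-.14,.06]);print(p)
for n,P in dict(stand=[.535,-.14,.06],l1=[.425,-.227,.03],l2=[.578,-.25,.03],l3=[.652,-.215,.03],mouth=[.481,-.336,.139]).items(): print(n,proj('scene',P).round(),proj('side',P).round())
x,y=map(int,p); c=im[max(0,y-110):y+110,max(0,x-140):x+140]
cv2.imwrite('pics/crop.png',cv2.resize(c,None,fx=2.5,fy=2.5,interpolation=2))
rows([.535,-.14,.25])
E
```

```text
[248.31763257 265.65990981]
stand [247. 242.] [248. 266.]
l1 [190. 254.] [190. 322.]
l2 [234. 287.] [283. 321.]
l3 [270. 291.] [320. 299.]
mouth [170. 261.] [226. 327.]
t 1.1 grasp [0.1404 0.5059 0.2455] rot [ 3.142 -0.     2.871] share [-1.3824 -1.292  -0.0113]
```

View pics/crop.png

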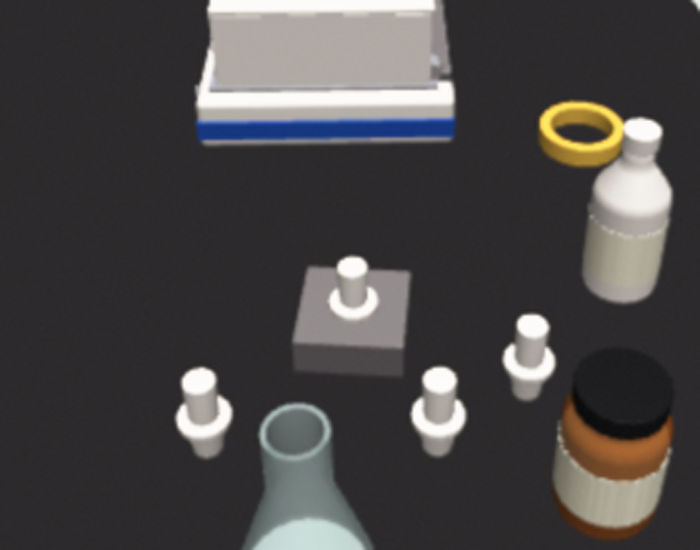

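The candidates in the scene picture are four look-alikes: the one in the stand at (247,242), y≈-0.14, and loose ones at (190,254), (234,287) and (270,291), y≈-0.23, -0.25 and -0.215. The one in the stand is farthest left (+y). The crop confirms it, hanging by its collar in the grey block at crop pixel (352,290).

```bash
python3 -m jog '[[[-0.69,-0.65,0],0,0],[[-0.69,-0.65,0],0,0],[[-0.69,-0.65,0],0,0],[[-0.69,-0.65,0],0,0],[[-0.69,-0.65,0],0,0],[[-0.69,-0.65,0],0,0],[[-0.69,-0.65,0],0,0],[[-0.69,-0.65,0],0,0]]' 15
python3 -m jog '[[[-0.67,-0.63,0],0,0],[[-0.67,-0.63,0],0,0],[[-0.67,-0.63,0],0,0],[[-0.67,-0.63,0],0,0],[[-0.67,-0.63,0],0,0],[[-0.67,-0.63,0],0,0],[[-0.67,-0.63,0],0,0],[[-0.67,-0.63,0],0,0],[[-0.67,-0.63,0],0,0]]'
python3 - <<'E'
from h import *
im=cams.read_camera('wrist'); cv2.imwrite('pics/w1.png',im[:,:,::-1])
for t in('stopper','stopper_collar','stand','flask_mouth'):
    print(t,[( np.round(d['position'],4),round(d['confidence'],2)) for d in models.pinpoint(t,'wrist')])
rows([.535,-.14,.06])
print(proj('wrist',[.535,-.14,.07]),proj('wrist',[.535,-.14,.03]))
E
```

```text
time: 2.1
tool_pos: [0.3369, 0.1814, 0.4048]
tool_rot: [3.141, -0.0, 2.869]
contact_force: [-0.6, 0.0, -0.2]
opening: 0.0917
grip_force: 0.0
time: 3.22
tool_pos: [0.5274, -0.1309, 0.4049]
tool_rot: [3.141, -0.0, 2.874]
contact_force: [-0.9, 0.1, -0.1]
opening: 0.0921
grip_force: 0.0
stopper [(array([ 0.5376, -0.1377,  0.0027]), 0.75), (array([ 0.6534, -0.2142,  0.0019]), 0.73), (array([ 0.5802, -0.2529,  0.0014]), 0.67), (array([ 0.4255, -0.2234, -0.002 ]), 0.57)]
stopper_collar [(array([ 0.6501, -0.2146,  0.0242]), 0.79), (array([ 0.5349, -0.1401,  0.0306]), 0.63), (array([ 0.425 , -0.2235,  0.0224]), 0.55)]
stand [(array([ 0.5327, -0.1371,  0.005 ]), 0.76)]
flask_mouth []
t 3.48 grasp [ 0.5275 -0.1323  0.2459] rot [3.142 0.    2.872] share [-0.0229 -0.0136  0.4646]
[280.09739603 196.33310616] [280.60774346 184.52320412]
```

View pics/w1.png

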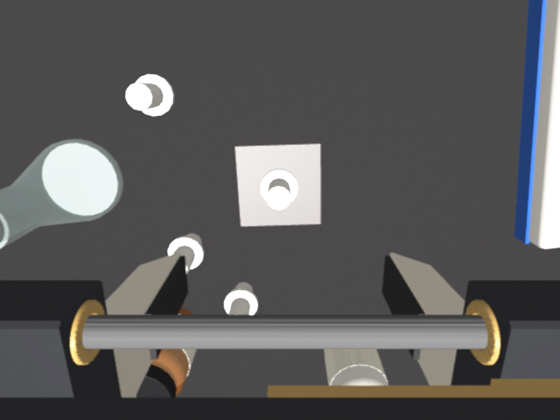

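The wrist picture shows the stopper head at (278,197) and its collar at (279,188), which agrees with the projected (0.535, -0.140). Descending.

```bash
python3 -m jog '[[[-0.023,-0.0136,0.1],0,0],[[-0.023,-0.0136,0.25],0,0],[[-0.023,-0.0136,0.38],0,0],[[-0.023,-0.0136,0.43],0,0],[[-0.023,-0.0136,0.4646],0,0],[[-0.023,-0.0136,0.4646],0,0],[[-0.023,-0.0136,0.4646],0,1],[[-0.023,-0.0136,0.4646],0,1],[[-0.023,-0.0136,0.4646],0,1],[[-0.023,-0.0136,0.4646],0,1],[[-0.023,-0.0136,0.4646],0,1],[[-0.023,-0.0136,0.4646],0,1]]' 15
python3 -m jog '[[[0,0,0],0,1],[[0,0,0],0,1],[[0,0,-0.05],0,1],[[0,0,-0.2],0,1],[[0,0,-0.35],0,1],[[0,0,-0.475],0,1],[[0,0,-0.475],0,1],[[0,0,-0.475],0,1]]'
python3 - <<'E'
from h import *
im=cams.read_camera('wrist'); cv2.imwrite('pics/w2.png',im[:,:,::-1])
for t in('stopper','flask_mouth','flask'):
    print(t,[( np.round(d['position'],4),round(d['confidence'],2)) for d in models.pinpoint(t,'wrist')])
rows([.48,-.336,.25])
E
```

```text
time: 4.97
tool_pos: [0.535, -0.1407, 0.2188]
tool_rot: [3.141, -0.0, 2.871]
contact_force: [-0.7, 0.7, -0.5]
opening: 0.0363
grip_force: 0.0
time: 5.98
tool_pos: [0.5347, -0.1406, 0.4079]
tool_rot: [3.141, -0.001, 2.871]
contact_force: [-0.3, -0.1, 0.3]
opening: 0.0218
grip_force: 15.0
stopper [(array([ 0.4269, -0.2272, -0.0026]), 0.93), (array([ 0.5787, -0.2521,  0.0034]), 0.73), (array([ 0.5343, -0.1413,  0.1942]), 0.72)]
flask_mouth []
flask [(array([ 0.4824, -0.3349,  0.    ]), 0.62)]
t 6.17 grasp [ 0.5345 -0.1405  0.248 ] rot [ 3.141e+00 -3.000e-03  2.871e+00] share [ 5.000e-04 -5.075e-01 -5.100e-03]
```

```bash
python3 -m jog '[[[0,-0.15,0],0,1],[[0,-0.28,0],0,1],[[0,-0.38,0],0,1],[[0,-0.38,0],0,1],[[0,-0.38,0],0,1],[[0,-0.38,0],0,1]]'
python3 - <<'E'
from h import *
s=observe()
for c in('wrist','scene','side'):
    im=cams.read_camera(c); cv2.imwrite(f'pics/{c}3.png',im[:,:,::-1])
    for t in('stopper_collar','flask_mouth','flask','stopper'):
        print(c,t,[( np.round(d['position'],4),round(d['confidence'],2)) for d in models.pinpoint(t,c)])
    print(proj(c,[.481,-.336,.14]))
rows([.481,-.336,.25])
E
```

```text
time: 6.92
tool_pos: [0.4948, -0.2861, 0.4086]
tool_rot: [3.141, -0.001, 2.872]
contact_force: [-0.2, 0.9, -0.1]
opening: 0.0214
grip_force: 15.0
wrist stopper_collar [(array([ 0.4252, -0.2262,  0.0248]), 0.78), (array([ 0.579 , -0.2516,  0.032 ]), 0.72), (array([ 0.6501, -0.2143,  0.0233]), 0.62), (array([ 0.4936, -0.2856,  0.2181]), 0.58)]
wrist flask_mouth [(array([ 0.4782, -0.3389,  0.1396]), 0.67)]
wrist flask [(array([ 0.4808, -0.3344,  0.0056]), 0.87)]
wrist stopper [(array([ 0.5791, -0.254 ,  0.0019]), 0.95), (array([ 0.4963, -0.2827,  0.1933]), 0.9), (array([ 0.4267, -0.2269, -0.0037]), 0.55), (array([ 0.6548, -0.2147,  0.0015]), 0.39)]
[213.17375469 210.82743539]
scene stopper_collar [(array([ 0.6476, -0.2156,  0.0287]), 0.84), (array([ 0.425 , -0.2279,  0.0283]), 0.83), (array([ 0.4928, -0.2926,  0.2218]), 0.63), (array([ 0.5771, -0.2464,  0.0283]), 0.6)]
scene flask_mouth [(array([ 0.4844, -0.3404,  0.1378]), 0.66), (array([ 6.770e-01, -3.093e-01,  3.000e-04]), 0.58)]
scene flask [(array([ 0.4792, -0.3351,  0.0029]), 0.87)]
scene stopper [(array([ 0.4967, -0.2826,  0.1939]), 0.82), (array([ 0.4206, -0.2286,  0.0018]), 0.7), (array([ 0.58  , -0.2517, -0.0015]), 0.49), (array([ 0.6467, -0.2104,  0.0041]), 0.49)]
[170.10887393 260.87569458]
side stopper_collar [(array([ 0.4239, -0.2246,  0.0241]), 0.86), (array([ 0.6532, -0.2146,  0.023 ]), 0.7), (array([ 0.4942, -0.2855,  0.2215]), 0.6), (array([ 0.574 , -0.248 ,  0.0249]), 0.57)]
side flask_mouth [(array([ 0.4783, -0.3334,  0.139 ]), 0.65)]
side flask [(array([ 0.4791, -0.3387, -0.0008]), 0.89)]
side stopper [(array([ 6.512e-01, -2.173e-01,  6.000e-04]), 0.96), (array([ 0.4931, -0.2873,  0.1932]), 0.8), (array([ 0.4274, -0.2264, -0.0042]), 0.8), (array([ 5.786e-01, -2.540e-01,  5.000e-04]), 0.79)]
[225.53212134 326.57255231]
t 7.67 grasp [ 0.4944 -0.2872  0.2496] rot [3.141 0.    2.871] share [-0.0005 -0.1265 -0.0009]
```

View pics/wrist3.png

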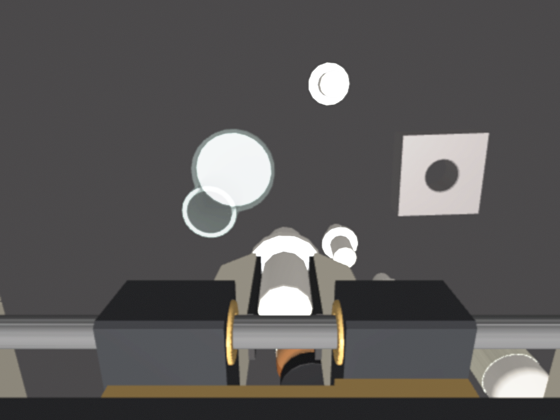

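The rim ring in the wrist picture is centred at (210,212), so the mouth is about (0.4805, -0.3375). The empty stand hole is at (443,175). I'll move above the mouth, insert partway, and check force.

```bash
python3 -m jog '[[[0,-0.1305,0],0,1],[[0,-0.1305,0],0,1],[[0,-0.1305,0],0,1],[[0,-0.1305,0.1],0,1],[[0,-0.1305,0.14],0,1],[[0,-0.1305,0.16],0,1],[[0,-0.1305,0.16],0,1],[[0,-0.1305,0.16],0,1]]'
python3 - <<'E'
from h import *
ims=[]
for c in('scene','side'):
    im=cams.read_camera(c); x,y=map(int,proj(c,[.481,-.336,.12])); ims.append(cv2.resize(im[y-50:y+50,x-50:x+50,::-1],(400,400),interpolation=2))
    for t in('stopper_collar','flask_mouth','flask'):
        print(c,t,[( np.round(d['position'],4),round(d['confidence'],2)) for d in models.pinpoint(t,c)])
cv2.imwrite('pics/ins.png',np.hstack(ims)); rows([.4805,-.3375,.17])
E
```

```text
time: 8.68
tool_pos: [0.4807, -0.3375, 0.3459]
tool_rot: [-3.141, 0.002, 2.871]
contact_force: [-0.9, 0.3, -0.1]
opening: 0.0216
grip_force: 15.0
scene stopper_collar [(array([ 0.4231, -0.2261,  0.0281]), 0.72), (array([ 0.4813, -0.34  ,  0.1581]), 0.69), (array([ 0.5767, -0.2513,  0.028 ]), 0.65), (array([ 0.6523, -0.2159,  0.0261]), 0.62)]
scene flask_mouth [(array([ 0.4807, -0.3316,  0.1385]), 0.74)]
scene flask [(array([ 0.4813, -0.3362,  0.0012]), 0.84), (array([ 0.4824, -0.3372,  0.1296]), 0.43)]
side stopper_collar [(array([ 0.6519, -0.2196,  0.0252]), 0.94), (array([ 0.5784, -0.2472,  0.0238]), 0.6), (array([ 0.4244, -0.2226,  0.0228]), 0.4)]
side flask_mouth [(array([ 0.4776, -0.3337,  0.1347]), 0.95)]
side flask [(array([ 0.4762, -0.3372, -0.0057]), 0.93), (array([ 0.6769, -0.3112, -0.    ]), 0.74)]
t 9.07 grasp [ 0.4805 -0.3375  0.1858] rot [-3.142  0.     2.871] share [-0.0001 -0.      0.0395]
```

View pics/ins.png

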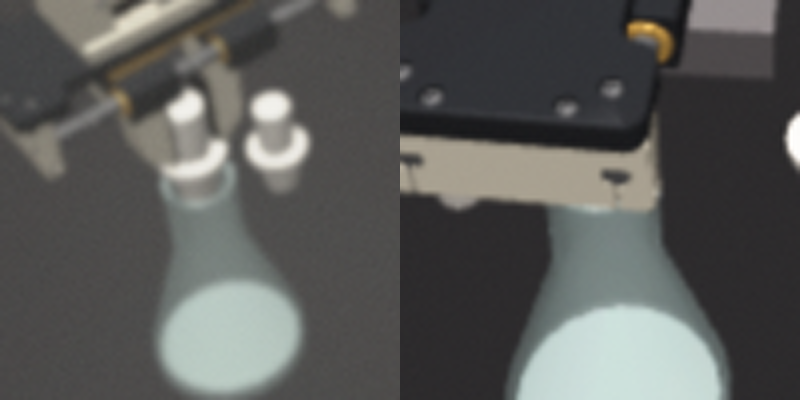

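The left half shows the plug tip entering the rim, roughly centred at (197,190), with no force. Continuing down.

```bash
python3 -m jog '[[[0,0,0.012],0,1],[[0,0,0.024],0,1],[[0,0,0.032],0,1],[[0,0,0.037],0,1],[[0,0,0.040],0,1],[[0,0,0.040],0,1],[[0,0,0.040],0,1]]'
```

```text
time: 9.95
tool_pos: [0.4804, -0.3375, 0.3289]
tool_rot: [-3.142, 0.0, 2.871]
contact_force: [0.4, 0.8, -0.8]
opening: 0.0219
grip_force: 15.0
```

```bash
python3 -m jog '[[[0,0,0],0,0.6],[[0,0,0],0,0.3],[[0,0,0],0,0],[[0,0,0],0,0],[[0,0,0],0,0],[[0,0,0],0,0],[[0,0,-0.1],0,0],[[0,0,-0.22],0,0],[[0,0,-0.25],0,0],[[0,0,-0.25],0,0]]'
python3 - <<'E'
from h import *
ims=[]
for c in('side','scene'):
    im=cams.read_camera(c); x,y=map(int,proj(c,[.481,-.336,.12])); ims.append(cv2.resize(im[y-50:y+50,x-50:x+50,::-1],(400,400),interpolation=2))
    for t in('stopper_collar','flask_mouth','flask'):
        print(c,t,[( np.round(d['position'],4),round(d['confidence'],2)) for d in models.pinpoint(t,c)])
cv2.imwrite('pics/home.png',np.hstack(ims))
ws=cams.read_camera('scene'); 
for c in('scene','side'):
  for t in('hood_bar','hood_hinge','sampler'):
    print(c,t,[( np.round(d['position'],4),round(d['confidence'],2)) for d in models.pinpoint(t,c)])
rows([.42,.1,.28])
E
```

```text
time: 11.2
tool_pos: [0.4804, -0.3374, 0.4292]
tool_rot: [-3.141, 0.001, 2.871]
contact_force: [-0.0, -0.3, -0.3]
opening: 0.0923
grip_force: 0.0
side stopper_collar [(array([ 0.5753, -0.2487,  0.0269]), 0.71), (array([ 0.4246, -0.2229,  0.0224]), 0.59)]
side flask_mouth [(array([ 0.4758, -0.3322,  0.1369]), 0.91), (array([ 0.4841, -0.3337,  0.1447]), 0.36)]
side flask [(array([ 0.4767, -0.3383, -0.0052]), 0.81), (array([ 0.78  ,  0.0727, -0.0036]), 0.25)]
scene stopper_collar [(array([ 0.4244, -0.2262,  0.0255]), 0.78), (array([ 0.6517, -0.2161,  0.0238]), 0.65), (array([ 0.4831, -0.3428,  0.1416]), 0.56), (array([ 0.5764, -0.2505,  0.0269]), 0.54)]
scene flask_mouth [(array([ 0.4819, -0.3388,  0.14  ]), 0.69)]
scene flask [(array([ 0.4812, -0.3335,  0.0015]), 0.93)]
scene hood_bar [(array([0.4969, 0.2447, 0.1781]), 0.8)]
scene hood_hinge []
scene sampler [(array([ 0.563 ,  0.2371, -0.0011]), 0.95), (array([ 0.537 , -0.139 , -0.0035]), 0.39)]
side hood_bar []
side hood_hinge []
side sampler [(array([ 5.598e-01,  2.359e-01, -1.000e-04]), 0.72)]
t 11.95 grasp [ 0.4804 -0.3374  0.2697] rot [3.142 0.    2.871] share [ 0.4381  1.0133 -0.0258]
```

View pics/home.png

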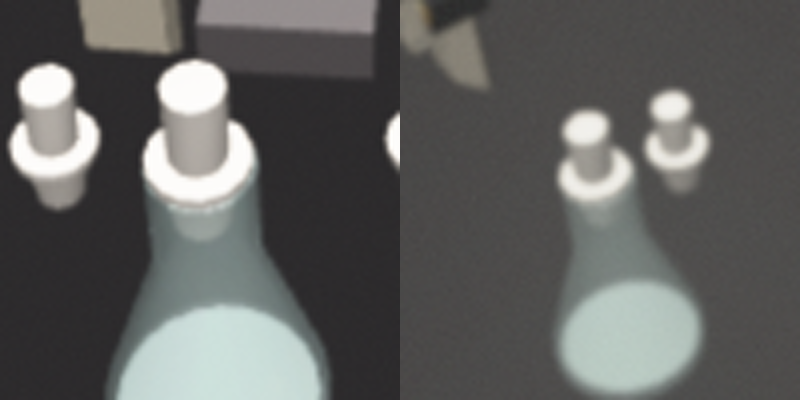

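The stopper is home: the collar sits on the rim at (197,175) in the left half and (595,175) in the right, upright and released. Moving to the hood.

```bash
python3 -m jog '[[[0.17,0.61,-0.05],0,0],[[0.17,0.61,-0.05],0,0],[[0.17,0.61,-0.05],0,0],[[0.17,0.61,-0.05],0,0],[[0.17,0.61,-0.05],0,0],[[0.17,0.61,-0.05],0,0]]'
python3 -m jog '[[[0.17,0.61,0],0.452,0],[[0.17,0.61,0],0.452,0],[[0.17,0.61,0],0.452,0],[[0.17,0.61,0],0.452,0],[[0.17,0.61,0],0.452,0],[[0.17,0.61,0],0.452,0],[[0.17,0.61,0],0.452,0],[[0.17,0.61,0],0.452,0],[[0.17,0.61,0],0.452,0],[[0.17,0.61,0],0.452,0],[[0.17,0.61,0],0.452,0]]'
python3 - <<'E'
from h import *
im=cams.read_camera('wrist'); cv2.imwrite('pics/w5.png',im[:,:,::-1])
for t in('hood_bar','hood_hinge','sampler'):
    print(t,[( np.round(d['position'],4),round(d['confidence'],2)) for d in models.pinpoint(t,'wrist')])
rows([.497,.2445,.19]); print(observe()['qpos'])
u=np.array([np.sin(.124),np.cos(.124),0])
for k in(-.062,0,.062): print(proj('wrist',np.array([.497,.2445,.18])+k*u))
E
```

```text
time: 12.7
tool_pos: [0.4802, -0.0841, 0.4491]
tool_rot: [-3.141, 0.001, 2.872]
contact_force: [0.4, 0.2, 0.6]
opening: 0.092
grip_force: 0.0
time: 14.08
tool_pos: [0.4802, 0.1687, 0.4488]
tool_rot: [-3.142, 0.0, 1.452]
contact_force: [0.4, -0.9, -0.3]
opening: 0.0917
grip_force: 0.0
hood_bar [(array([0.4952, 0.2445, 0.1796]), 0.68)]
hood_hinge []
sampler [(array([ 0.5624,  0.239 , -0.0024]), 0.7)]
t 14.28 grasp [0.4799 0.1692 0.2897] rot [ 3.142 -0.     1.452] share [0.1921 0.0199 0.2492]
[1.88107060e-01 2.80379434e-01 1.48869484e+00 8.48354347e-05
 1.37240930e+00 3.07369422e-01]
[296.29960064 188.09179484]
[297.83798386  93.54979289]
[299.64697183 -17.62234024]
```

View pics/w5.png

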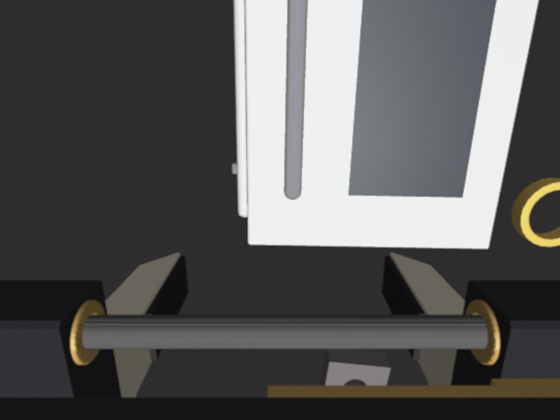

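The bar runs along the columns from (293,195) up to (297,0), so it is at about (0.495, 0.243) with yaw ≈ -0.124, consistent with the sampler. Descending onto it and closing.

```bash
python3 -m jog '[[[0.1877,0.0155,0],0,0],[[0.1877,0.0155,0],0,0],[[0.1877,0.0155,0.12],0,0],[[0.1877,0.0155,0.22],0,0],[[0.1877,0.0155,0.272],0,0],[[0.1877,0.0155,0.272],0,0],[[0.1877,0.0155,0.272],0,1],[[0.1877,0.0155,0.272],0,1],[[0.1877,0.0155,0.272],0,1],[[0.1877,0.0155,0.272],0,1],[[0.1877,0.0155,0.272],0,1],[[0.1877,0.0155,0.272],0,1]]' 15
python3 -m jog '[[[0,0,0],0,1],[[0,0,0],0,1],[[0,0,0],0,1],[[0,0,0],0,1]]'
python3 - <<'E'
from h import *
rows([0.495,.243,.181])
a=np.arctan2(.118,.165); r=np.hypot(.118,.165)
for th in np.r_[0:.95:.1,.7,.87]: print(round(th,2),'y',round((-r*np.cos(a+th)+.165)/.4,4),'z',round(-(r*np.sin(a+th)-.118)/.4,4))
E
```

```text
time: 15.78
tool_pos: [0.4951, 0.243, 0.3401]
tool_rot: [3.142, -0.0, 1.451]
contact_force: [-0.6, -0.9, -0.0]
opening: 0.0362
grip_force: 0.0
time: 16.27
tool_pos: [0.4952, 0.2429, 0.3401]
tool_rot: [3.141, -0.0, 1.451]
contact_force: [1.3, -1.3, -0.8]
opening: 0.011
grip_force: 15.0
t 16.27 grasp [0.4953 0.2429 0.1809] rot [ 3.141 -0.     1.451] share [ 0.0001 -0.0009 -0.0003]
0.0 y -0.0 z -0.0
0.1 y 0.0315 z -0.0397
0.2 y 0.0668 z -0.0761
0.3 y 0.1056 z -0.1087
0.4 y 0.1474 z -0.1373
0.5 y 0.1919 z -0.1616
0.6 y 0.2386 z -0.1814
0.7 y 0.287 z -0.1964
0.8 y 0.3367 z -0.2064
0.9 y 0.3872 z -0.2115
0.7 y 0.287 z -0.1964
0.87 y 0.372 z -0.2105
```

```bash
python3 -m jog '[[[0.0315,0,0],0,1]]' >/dev/null 2>&1 & wait; true
```

```text
(no output)
```

That row was wrong: I put the shift in the tool's x slot, along the bar, instead of y. I'll check the state before undoing it.

Run:
```python
from h import *
rows([0.4953,.2429,.181]); s=observe(); print(s['contact_force'],s['opening'],s['grip_force'])
```

```text
t 16.4 grasp [0.4961 0.2509 0.1803] rot [-3.14  0.01  1.45] share [-0.02    0.0003 -0.0015]
[  0.84803163 -22.54859315  -0.16067644] 0.01157710123762336 15.027224868535995
```

```bash
python3 -m jog '[[[-0.0315,0,0],0,0.7],[[-0.0315,0,0],0,0.7],[[-0.0315,0,0],0,0.7],[[-0.0315,0,0],0,1],[[-0.0315,0,0],0,1],[[-0.0315,0,0],0,1],[[-0.0315,0,0],0,1],[[-0.0315,0,0],0,1]]' 15
python3 - <<'E'
from h import *
rows([0.4953,.2429,.181]); s=observe(); print(s['contact_force'],s['opening'],s['grip_force'])
im=cams.read_camera('scene')
print([( np.round(d['position'],4),round(d['confidence'],2)) for d in models.pinpoint('hood_bar','scene')])
E
```

```text
time: 17.4
tool_pos: [0.4952, 0.2431, 0.3401]
tool_rot: [3.141, -0.001, 1.451]
contact_force: [2.4, 0.8, -1.0]
opening: 0.0114
grip_force: 15.0
t 17.4 grasp [0.4953 0.2431 0.1809] rot [ 3.141e+00 -1.000e-03  1.451e+00] share [-0.0006  0.     -0.0002]
[ 2.4387627   0.75036719 -0.98771225] 0.011441898286442102 14.992358386516571
[(array([0.4975, 0.2474, 0.1793]), 0.59)]
```

The grip is restored and unstrained, and the hood is still shut. Now lifting along the arc, with shifts along tool y (rearward) and -z (up).

```bash
python3 -m jog '[[[0,0.0153,-0.02],0,1],[[0,0.0315,-0.0397],0,1],[[0,0.0488,-0.058],0,1],[[0,0.0668,-0.0761],0,1],[[0,0.0858,-0.0927],0,1],[[0,0.1056,-0.1087],0,1],[[0,0.1262,-0.1234],0,1],[[0,0.1474,-0.1373],0,1],[[0,0.1694,-0.15],0,1],[[0,0.1919,-0.1616],0,1],[[0,0.1919,-0.1616],0,1]]'
python3 - <<'E'
from h import *
s=observe(); r=R.from_euler('xyz',s['tool_rot'])
print('force in tool',r.inv().apply(s['contact_force']).round(2),s['opening'])
im=cams.read_camera('side'); 
print([( np.round(d['position'],4),round(d['confidence'],2)) for d in models.pinpoint('hood_bar','side')])
im=cams.read_camera('scene'); cv2.imwrite('pics/s6.png',im[60:260,200:460,::-1].repeat(3,0).repeat(3,1))
print([( np.round(d['position'],4),round(d['confidence'],2)) for d in models.pinpoint('hood_bar','scene')])
rows([.495,.243,.181])
E
```

```text
time: 18.88
tool_pos: [0.5718, 0.2329, 0.4066]
tool_rot: [3.14, 0.001, 1.45]
contact_force: [-4.7, -3.4, 5.4]
opening: 0.0112
grip_force: 15.0
force in tool [-3.9  -4.29 -5.43] 0.011209682202177922
[(array([0.5707, 0.2351, 0.2407]), 0.69), (array([ 0.6776, -0.3114,  0.002 ]), 0.5)]
[(array([0.574 , 0.2338, 0.2421]), 0.77)]
t 19.07 grasp [0.5715 0.2328 0.2472] rot [3.14e+00 1.00e-03 1.45e+00] share [ 0.0025 -0.193   0.1652]
```

View pics/s6.png

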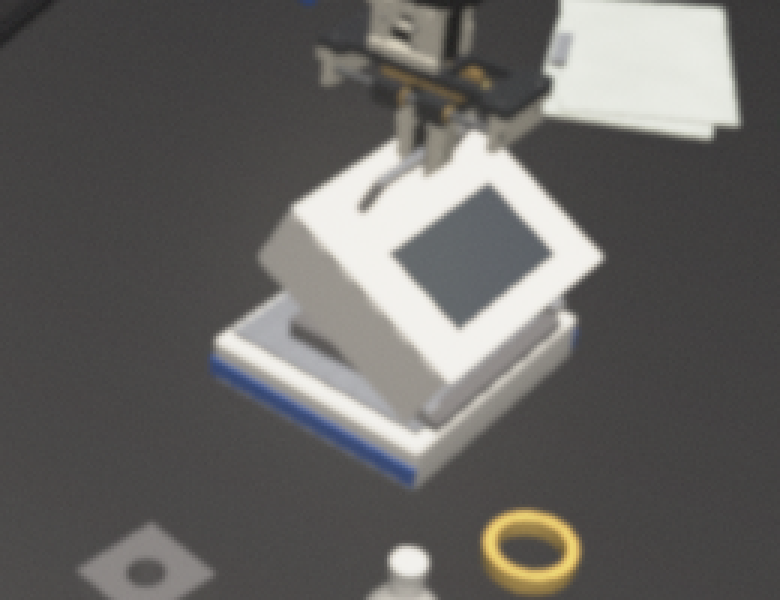

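The picture shows the hood raised about 0.5 rad with the bar held at (405,160). Continuing past balance to about 0.92.

```bash
python3 -m jog '[[[0,0.0231,-0.0104],0,1],[[0,0.0467,-0.0198],0,1],[[0,0.0707,-0.0278],0,1],[[0,0.0951,-0.0348],0,1],[[0,0.1198,-0.0402],0,1],[[0,0.1448,-0.0448],0,1],[[0,0.17,-0.0478],0,1],[[0,0.1953,-0.0499],0,1],[[0,0.2055,-0.0504],0,1],[[0,0.2055,-0.0504],0,1],[[0,0.2055,-0.0504],0,1]]'
python3 - <<'E'
from h import *
s=observe(); r=R.from_euler('xyz',s['tool_rot'])
print('force in tool',r.inv().apply(s['contact_force']).round(2),s['opening'])
for c in('side','scene'):
    im=cams.read_camera(c); cv2.imwrite(f'pics/{c}7.png',im[60:260,200:460,::-1].repeat(3,0).repeat(3,1))
    for t in('hood_bar','hood_hinge','sampler'): print(c,t,[( np.round(d['position'],4),round(d['confidence'],2)) for d in models.pinpoint(t,c)])
rows([.495,.243,.181])
E
```

```text
time: 20.45
tool_pos: [0.6534, 0.2225, 0.4254]
tool_rot: [3.14, 0.002, 1.449]
contact_force: [-0.9, -5.7, 1.1]
opening: 0.0114
grip_force: 15.0
force in tool [-5.76 -0.21 -1.06] 0.01138125149911211
side hood_bar [(array([0.6549, 0.2206, 0.2633]), 0.9)]
side hood_hinge []
side sampler [(array([0.5589, 0.2372, 0.0017]), 0.58)]
scene hood_bar [(array([0.6546, 0.2243, 0.2604]), 0.75)]
scene hood_hinge []
scene sampler [(array([ 0.5609,  0.2369, -0.0009]), 0.75)]
t 20.85 grasp [0.6536 0.2221 0.2662] rot [3.140e+00 2.000e-03 1.449e+00] share [ 0.0043 -0.4001  0.2124]
```

View pics/scene7.png

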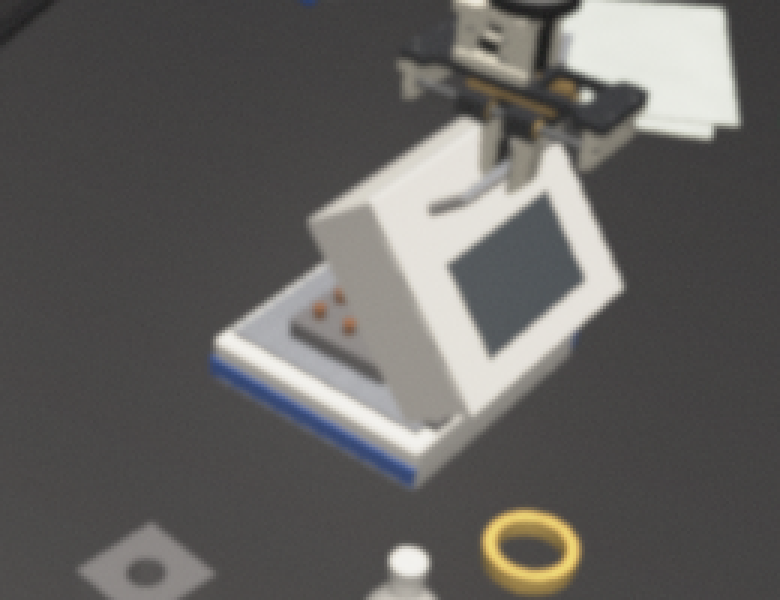

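The hood stands at about 0.92 rad: bar travel is 160 mm rearward and 85 mm up, and both fit. The bar is still held at (500,180). Bringing it back to about 0.68.

```bash
python3 -m jog '[[[0,-0.0125,0.0005],0,1],[[0,-0.0254,0.0015],0,1],[[0,-0.0425,0.0033],0,1],[[0,-0.0607,0.0056],0,1],[[0,-0.0857,0.0102],0,1],[[0,-0.1104,0.0156],0,1],[[0,-0.1201,0.0182],0,1],[[0,-0.1201,0.0182],0,1],[[0,-0.1201,0.0182],0,1],[[0,-0.1201,0.0182],0,1],[[0,-0.1201,0.0182],0,1],[[0,-0.1201,0.0182],0,1]]'
python3 - <<'E'
from h import *
s=observe(); r=R.from_euler('xyz',s['tool_rot'])
print('force in tool',r.inv().apply(s['contact_force']).round(2),s['opening'],s['grip_force'])
for c in('side','scene'):
    im=cams.read_camera(c)
    for t in('hood_bar','flask_mouth','stopper_collar','flask'): print(c,t,[( np.round(d['position'],4),round(d['confidence'],2)) for d in models.pinpoint(t,c)][:4])
rows([.4953,.243,.181])
g=s['tool_pos']+r.apply([0,0,robot.grip_depth])
h=np.array([.4953,.243])+.165*np.array([np.cos(.12),-np.sin(.12)])
d=(h-g[:2])@np.array([np.cos(.12),-np.sin(.12)])
print('theta',np.arctan2(g[2]-.063,d)-np.arctan2(.118,.165))
E
```

```text
time: 22.35
tool_pos: [0.6048, 0.2296, 0.4177]
tool_rot: [-3.141, 0.0, 1.451]
contact_force: [-1.3, -5.6, 1.9]
opening: 0.0117
grip_force: 15.0
force in tool [-5.67 -0.58 -1.87] 0.011714416535869333 15.006872713565826
side hood_bar [(array([0.6027, 0.2278, 0.2539]), 0.95)]
side flask_mouth [(array([ 0.479 , -0.3348,  0.1375]), 0.95), (array([ 6.745e-01, -3.112e-01,  2.000e-04]), 0.23)]
side stopper_collar [(array([ 0.6515, -0.2174,  0.023 ]), 0.93), (array([ 0.5772, -0.2468,  0.0267]), 0.91), (array([ 0.4833, -0.333 ,  0.1394]), 0.83), (array([ 0.4263, -0.2263,  0.0239]), 0.75)]
side flask []
scene hood_bar []
scene flask_mouth [(array([ 0.4794, -0.336 ,  0.1362]), 0.72)]
scene stopper_collar [(array([ 0.5749, -0.2497,  0.026 ]), 0.79), (array([ 0.4795, -0.3439,  0.1374]), 0.72), (array([ 0.6501, -0.2153,  0.0232]), 0.72), (array([ 0.4218, -0.2255,  0.0277]), 0.67)]
scene flask [(array([ 0.479 , -0.3342, -0.0016]), 0.57)]
t 22.85 grasp [0.6047 0.2295 0.2585] rot [-3.141  0.     1.451] share [ 0.0008 -0.2756  0.1938]
theta 0.6771414952790331
```

```bash
python3 -c "
from cell import robot
print(robot.hand_in())"
```

```text
the job is handed in; nothing more can be done
None
```

I handed the job in with the stopper home in the flask's neck and let go, and the hood raised to about 0.92 rad, then brought back and held by its bar at about 0.68 rad; one mistyped row slid the gripper about 8 mm along the bar at about 23 N before the lift (undone at once), and the hand-in gave no verdict.

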